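# Measure the worn channel of a guide rail with a depth gauge

### The arm

A 6-joint arm with a two-finger parallel gripper is mounted at the origin on a cart in front of the work surface, level with it; the furniture and walls round the work are solid. World frame = base frame: x ahead of the robot, y to its left, z up, the work surface at z = 0. Lengths are in mm, angles in degrees, forces in N, time in s.
With the tool pointing down it reaches from about 350 to 850 mm from the base axis. Payload 8.1 kg.
Tool frame: the origin (TCP) lies midway between the tips of the shut fingers; the grasp point (between the pads) lies 19 mm behind it (r.pinch_z is the distance from the TCP to the grasp point, in mm); z points along the fingers, y is the line along which they close (so a half turn about z gives the same grasp; the last joint's range is limited). The gripper opens to 85 mm and grips with 20 to 120 N. Pads are 22 mm wide; open, the fingers measure 114 mm over their backs; the gripper's body (76 mm by 85 mm) begins 54 mm behind the grasp point. The pads swing forward as they close: fully open they stand 13 mm farther back than shut.
Start: joints at [-82.242, 7.471, 85.268, -0, 87.261, -4.893], TCP at [131.426, -585.434, 231.292] pointing down, gripper open.
Joint ranges: [-169.43, 169.43], [-51.17, 129.36], [1.28, 143.12], [-76.62, 256.62], [0, 156.53], [-152.29, 152.29]. Speed limits (degrees/s): [136.94, 136.94, 159.86, 180, 180, 180].

### API

Orientations are given as [roll, pitch, yaw] about the fixed x, y, z axes, in that order (R = Rz(yaw) Ry(pitch) Rx(roll)).
In Python, from bench import sensors, optics, job, r gives the robot as it stands.
- The arm moves only by the tool play_rows, never from a script. Its argument "motion" is a list that holds one entry, the list of rows, each a list of 6 numbers: the shift along the tool's x, y, z in cm, then the turn, a rotation vector about the tool's x, y, z in degrees. In form: [[[x, y, z, ax, ay, az], ...]]. A call has 1 to 5 rows; each row is the pose to reach, as a shift and turn from the pose commanded when the call began, along the tool's axes at that moment; what a row does not reach only later rows make up. A row lasts 1/10 s, in which the tool goes at most 50 mm and 8.59 degrees, less where a joint would pass 70% of its speed; a pose out of reach is approached as far as the arm can. A call with a gripper value outside its range is refused whole. "jaw" is the opening, from 0 (shut) to 1 (fully open), set as the call begins (left out, the last holds). The fingers move at their own pace and stop on an object; "squeeze" is the grip in N (left out, the last holds). Time passes only in rows, so rows that repeat a pose let the fingers close. It gives the time, the measured TCP pose, the force, the opening and the grip force at its end, in the units of the state.
- sensors.sense(): the state, without advancing time (a new reading comes with each control period).
- optics.snapshot(name): name is "side" or "top"; returns a dict with "pixels" (420x560x3 uint8, red, green, blue), "mtx" (3x3 intrinsics, pixels), "k1" (the pictures are not rectified: a ray, as slopes to the right and down, at radius r is drawn at 1 + k1 r^2 times it, then the intrinsics apply), "R" (3x3) and "t" (3): a world point X has camera coordinates R X + t. Camera axes: x right, y down, z forward; pixel columns grow to the right and rows downward; lengths in mm; the calibration is good to about 2 mm. A picture is of the moment at which its call begins. There is no depth.
- job.hand_in(): hands the job in; it is judged then, once.
The state is a dict: "time": time; "joint_pos": joint angles; "qd": joint speeds; "joint_efforts": joint torques, N m; "tool_pos": TCP position; "tcp_rot": TCP orientation; "ft_force": force on the tool from outside, world axes, zero at the start; "wrist_torque": the same for the moment, N m; "finger_gap": finger opening in mm; "grip_force": force on a finger pad.
Only numpy, scipy, OpenCV 4.12 (cv2) and the standard library are available. Lean on these libraries where they do the work, as an engineer would, in place of code of your own. Each camera call takes 0.05 s, during which the arm holds its last target. There are 200 camera calls.

### The job

Take the depth gauge from its stand, set it squarely across the channel of the guide rail near the middle of its length so that the sprung probe goes down into the channel, push it down gently until the foot sits flat on the rail, and hold it there with a light, steady pressure of about 10 N for two seconds so that the pointer takes the reading. Then set the gauge gently back upright on its stand, probe in the hole, and let go; the pointer keeps the reading, so never push the probe right in by pressing it on the rail's top, the stand or anything else, and leave the other things on the table alone.

Things in the scene. Friction and masses are not known exactly. Their poses are not given: they have to be found in the camera images.
- gauge_grip (a point): Depth gauge, a loose hand tool of about 0.25 kg, 76 mm tall, standing upright on its stand. This point is on its axis, 45 mm above its foot's underside: grip here. It is in the black upright grip block, 26 mm (x) by 30 mm (y), 14 to 72 mm above the foot's underside, best gripped across its y faces. A white scale with a small brass pointer is on its -x face. z is up.
- gauge: The same depth gauge, origin at the middle of the underside of its foot (45 mm below gauge_grip), same axes. The steel foot is 36 mm (x) by 60 mm (y), 10 mm thick. A steel probe pin of 6 mm diameter stands 13 mm out of the middle of its underside.
- gauge_probe (a joint): Sprung probe: 0 when fully out (13 mm below the foot), growing (m) as it is pushed up into the gauge, 0.013 when its tip is flush with the foot. The spring pushes back with 1 N at 0 and 0.2 N more per mm, plus 0.6 N while it moves the pointer. With the foot flat over the channel it reads 0.013 minus the channel's depth.
- gauge_pointer (a joint): Drag pointer on the gauge's scale: starts at 0, is pushed along by the probe and stays (by friction) at the farthest value (m) the probe has reached; channel depth = 0.013 minus this.
- probe_mark (a point): Point of the probe's collar inside the gauge, 33 mm above the foot's underside when the probe is out; meets pointer_mark when the probe pushes the pointer.
- pointer_mark (a point): Point of the drag pointer inside the gauge, 33 mm above the foot's underside when it is at 0.
- rail_base: Dark steel base plate 140 mm (x) by 96 mm (y), 8 mm thick, fixed to the table, origin under its middle. On four levelling screws it carries an aluminium guide rail 110 mm (x) by 70 mm (y), 22 mm thick, centred over it. The rail's flat top is 36 to 56 mm above the table: the screws are set differently each time, so feel for it. Their rubber washers give 1 mm under 20 N.
- channel (a point): Point on the table right under the middle of the rail's open channel, which is 16 mm wide and runs the whole length of the rail in the middle of its width: x along the channel, y across it. In it lies a rigid grey wear strip, 4 to 10 mm below the rail's top (unknown).
- stand: Grey stand block 80 mm (x) by 78 mm (y), 30 mm high, fixed to the table, origin at the middle of its underside. A vertical through hole of 25 mm diameter in the middle takes the probe; the gauge's foot rests on its flat top.
- stand_top (a point): Middle of the stand's top face, at the mouth of its hole.
- brass_weight: Bystander: brass calibration weight, 32 mm diameter, 34 mm high; origin under its middle.
- star_knob: Bystander: black star knob 32 mm wide, 20 mm high; origin under its middle.
- nozzle: Bystander: small spare nozzle lying down, 19 x 70 x 16 mm; origin under its middle.

How it is judged (in metres and radians):
On the way:
1. The gauge's foot is pressed flat on the rail, squarely across the channel, with 6 to 20 N, the probe on the wear strip and pushing the pointer, for 1 s (contact force between gauge and rail_base between 6 and 20 N and angle between gauge's own z axis and vertical below 0.035 rad and y of gauge in the frame of channel between -0.008 and 0.008 m and x of gauge in the frame of channel between -0.03 and 0.03 m and angle between the x axis of gauge and the x axis of channel, either way round below 0.2 rad and value of joint gauge_probe between 0.002 and 0.0105 m and distance between probe_mark and pointer_mark below 0.0015 m), for 1 s.
At the end, for the whole second after the job is handed in: The gauge stands upright and at rest on the stand's top (within 9 mm of the hole's centre, 3 mm in height, 0.05 rad), probe hanging free in the hole, and the pointer still shows the reading of 2 to 10.5 mm of probe travel (horizontal distance between gauge and stand_top below 0.009 m and z of gauge in the frame of stand_top between -0.003 and 0.003 m and angle between gauge's own z axis and vertical below 0.05 rad and linear speed of gauge below 0.02 m/s and value of joint gauge_probe below 0.0015 m and value of joint gauge_pointer between 0.002 and 0.0105 m); the robot touches nothing.
It fails at once if The gauge is pressed on the rail with more than 30 N (contact force between gauge and rail_base above 30 N).
It fails at once if The probe is pushed right in (more than 11.5 mm), which spoils the reading (value of joint gauge_probe above 0.0115 m).
It fails at once if The gauge is dropped or slammed onto the stand (faster than 0.3 m/s within 10 mm of it) (linear speed of gauge above 0.3 m/s and horizontal distance between gauge and stand_top below 0.03 m and z of gauge in the frame of stand_top below 0.01 m).
It fails at once if Another thing on the table is pushed aside by more than 30 mm (distance of any of brass_weight, star_knob, nozzle from where it was at the start of the episode above 0.03 m).
It also fails if it takes over 54 s, if anything falls off the work surface, if the arm or the gripper's body presses on something with over 40 N, if the wrist force passes 120 N, or if a joint passes its speed limit or range.

## Working session

There is one attempt and no reset: what is moved stays moved. The work goes in short steps, Python scripts to look and compute and a tool call to move; the robot and the scene stay as the last step left them, time stands still between calls to the robot, and variables do not carry over. Pictures are saved under pics/ and viewed, at most 10 in all, crops included, and the job is handed in when it is done.

Besides the shell and the picture viewer there is one more tool, called after "Call:" as a command line: name --argument value ..., lists and objects as JSON in quotes. play_rows: Moves the arm, as the interface text tells. Its arguments: {"type":"object","properties":{"motion":{"type":"array","items":{"type":"array","items":{"type":"array","items":{"type":"number"}}}},"jaw":{"type":"number"},"squeeze":{"type":"number"}},"required":["motion"]}

```bash
mkdir -p pics
cat > h.py <<'E'
import numpy as np, cv2
from bench import sensors, optics, job, r
def snap(n,f=None):
    s=optics.snapshot(n)
    if f: cv2.imwrite('pics/'+f,cv2.cvtColor(s['pixels'],cv2.COLOR_RGB2BGR))
    return s
def ray(s,u,v):
    K=np.array(s['mtx']);R=np.array(s['R']);t=np.array(s['t'])
    p=cv2.undistortPoints(np.array([[[u,v]]],float),K,np.array([s['k1'],0,0,0.]))[0,0]
    # cv2 model: x_d = x(1+k1 r^2)
    return -R.T@t, R.T@np.array([p[0],p[1],1.])
def onz(s,u,v,z):
    c,d=ray(s,u,v); return c+d*(z-c[2])/d[2]
def proj(s,X):
    K=np.array(s['mtx']);R=np.array(s['R']);t=np.array(s['t'])
    return cv2.projectPoints(np.array(X,float).reshape(-1,1,3),cv2.Rodrigues(R)[0],t,K,np.array([s['k1'],0,0,0.]))[0].reshape(-1,2)
E
python3 - <<'E'
from h import *
a=snap('top','top1.png');b=snap('side','side1.png')
for s in(a,b): print(-np.array(s['R']).T@s['t'],np.array(s['R'])[2],s['k1'])
print(sensors.sense(), r.pinch_z)
E
```

```text
[ 434.07681442   -1.68421983 1050.83494054] [ 9.33888628e-02 -8.37212669e-05 -9.95629707e-01] 0.03287898837986616
[ 257.90231553 -632.87485147  606.67812957] [ 0.28170078  0.74598082 -0.60345446] -0.05949965448858501
{'time': 0.1, 'joint_pos': array([-8.22411912e+01,  7.51204393e+00,  8.53229951e+01,  8.08032133e-04,
        8.72607328e+01, -4.89385640e+00]), 'qd': array([-0.07844666, -0.09061223, -0.11282144, -0.0429128 ,  0.05758354,
       -0.05084898]), 'joint_efforts': array([ 3.81337413e-04, -5.70953143e+01, -5.01943982e+01, -4.23507063e-04,
        8.09473218e-03, -2.05615288e-05]), 'tool_pos': array([ 131.37655242, -584.93903778,  230.33658349]), 'tcp_rot': array([-1.79904646e+02, -8.97439482e-03,  1.26526185e+01]), 'ft_force': array([-0.26086247,  0.91997002,  0.33351395]), 'wrist_torque': array([-0.00917478, -0.02817904,  0.01720581]), 'grip_force': 0.0, 'finger_gap': 85.68042945845734} 18.700000000000003
```

View pics/top1.png

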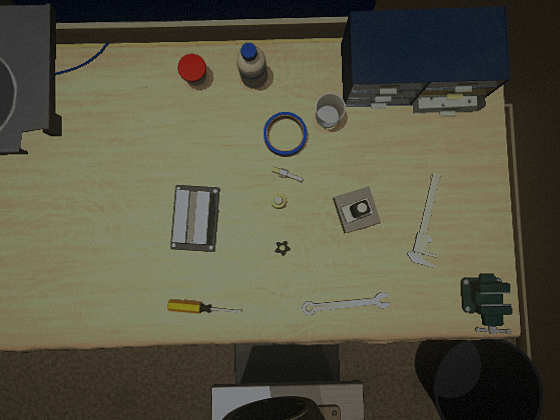

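View pics/side1.png

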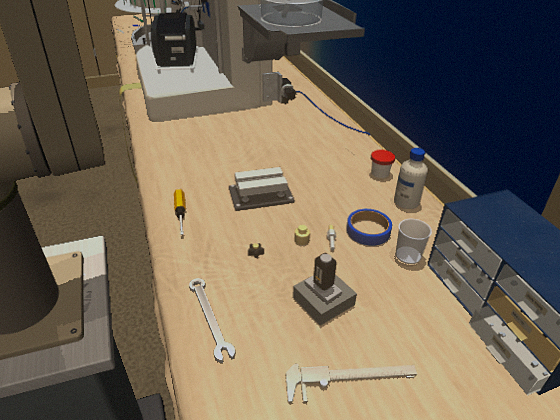

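The top view shows the rail at about (195,218), channel near-vertical in the picture, and the stand with the gauge at about (357,210), slightly turned. In the side view the rail is at (262,188) and the gauge at (325,272). I'll enlarge both views for the corners.

Run:
```python
import cv2,numpy as np
a=cv2.imread('pics/top1.png');b=cv2.imread('pics/side1.png')
def c(im,x,y): return cv2.resize(im[y:y+75,x:x+100],(400,300),interpolation=cv2.INTER_CUBIC)
m=np.vstack([np.hstack([c(a,150,180),c(a,310,172)]),np.hstack([c(b,212,152),c(b,275,250)])])
m=np.clip(m*1.6,0,255).astype('uint8')
cv2.imwrite('pics/crop1.png',m)
```

```text
(no output)
```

View pics/crop1.png

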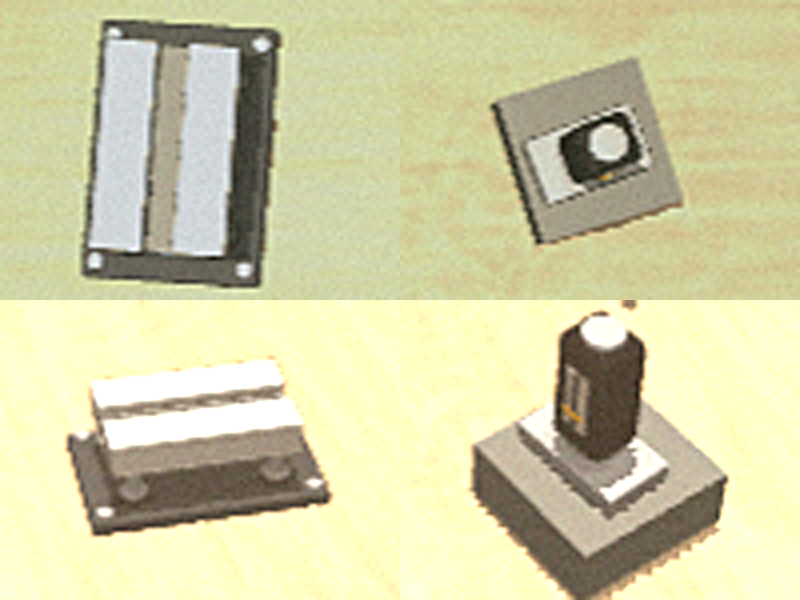

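The crops show the rail-top corners, channel, stand-top corners, the gauge foot and the white cap clearly; the scale (brass pointer at bottom) faces -x. I'll cast rays from these pixels.

Run:
```python
from h import *
a=snap('top');b=snap('side')
def P(s,o,pts,z): return np.array([onz(s,o[0]+(x+.5)/4-.5,o[1]+(y+.5)/4-.5,z) for x,y in pts])
def tri(pa,pb):
    c,d=ray(a,*pa);e,f=ray(b,*pb)
    k=np.linalg.lstsq(np.c_[d,-f],e-c,rcond=None)[0]
    p,q=c+d*k[0],e+f*k[1]; return (p+q)/2,np.linalg.norm(p-q)
def ang(v): return np.degrees(np.arctan2(v[1],v[0]))
px=lambda o,x,y:(o[0]+(x+.5)/4-.5,o[1]+(y+.5)/4-.5)
A,B,C,D=(150,180),(310,172),(212,152),(275,250)
T=[(107,40),(240,46),(226,256),(88,249)]
for t,s in zip(T,[(281,360),(302,400),(107,422),(92,382)]):  # far-left.. guesses
    print('railtri',tri(px(A,*t),px(C,s[0],s[1]-0*300)) if 0 else '')
# side crop is shifted 300 rows in the mosaic
for t,s in [((107,40),(281,62)),((240,46),(302,125)),((226,256),(107,147)),((88,249),(92,82))]:
    print('rail',*tri(px(A,*t),px(C,*s)))
for z in (46,):
    q=P(a,A,T,z); print('railtop z46',q.mean(0),ang(q[0]-q[3]),ang(q[1]-q[2]),np.linalg.norm(q[0]-q[3]),np.linalg.norm(q[0]-q[1]))
bs=P(a,A,[(106,20),(281,32),(261,288),(82,273)],8);print('base',bs.mean(0),ang(bs[0]-bs[3]),ang(bs[1]-bs[2]),np.linalg.norm(bs[0]-bs[3]),np.linalg.norm(bs[0]-bs[1]))
s=P(a,B,[(97,103),(235,59),(284,205),(141,241)],30);print('stand top',s.mean(0),ang(s[0]-s[1])-90,ang(s[1]-s[2]),ang(s[0]-s[3]),np.linalg.norm(s[0]-s[1]),np.linalg.norm(s[1]-s[2]))
s=P(b,D,[(72,165),(240,100),(328,178),(185,257)],30);print('stand side',s.mean(0),np.linalg.norm(s[0]-s[1]),np.linalg.norm(s[1]-s[2]))
f=P(a,B,[(127,139),(153,204),(250,163)],40);print('foot',f, (f[0]+f[2])/2,ang(f[0]-f[1]),ang(f[1]-f[2])-90)
print('cap',P(a,B,[(208,142)],106),P(b,D,[(205,32)],106),tri(px(B,208,142),px(D,205,32)))
```

```text
railtri 
railtri 
railtri 
railtri 
rail [567.3552056  219.78925355  47.35948962] 4.222718713166246
rail [559.15918124 151.40439469  47.43324817] 2.428718141662461
rail [448.73826876 159.63724811  50.89394205] 4.6607557902826775
rail [456.47480024 230.47689635  49.08099459] 0.2605931765783446
railtop z46 [508.44087144 190.74400934  46.        ] -5.477783229484335 -4.484752385910497 109.34330222779357 69.64266775368866
base [508.16406404 188.71545785   8.        ] -5.691733392800785 -5.244924664751117 137.36973981185852 95.36469764905749
stand top [ 514.76449952 -157.95849624   30.        ] 16.2006377107938 15.985698532885316 15.521887189664906 77.21913442132849 81.50289792166328
stand side [ 513.7429092 -167.075968    30.       ] 86.62871012091031 57.66715628496485
foot [[ 521.54899868 -124.12197663   40.        ]
 [ 487.05143289 -136.40640823   40.        ]
 [ 507.20179026 -187.98590934   40.        ]] [ 514.37539447 -156.05394299   40.        ] 19.60059101714206 21.338897376908207
cap [[ 513.29664707 -155.73361253  106.        ]] [[ 510.92265785 -157.57450862  106.        ]] (array([ 512.74190343, -155.78152974,  103.9288383 ]), np.float64(1.5532986442996417))
```

```bash
cat >> h.py <<'E'
from scipy.spatial.transform import Rotation as Ro
def go(x,y,z,yaw):
    s=sensors.sense();R=Ro.from_euler('xyz',s['tcp_rot'],degrees=True)
    d=R.inv().apply(np.array([x,y,z])-s['tool_pos'])/10
    w=(R.inv()*Ro.from_euler('xyz',[180,0,yaw],degrees=True)).as_rotvec(degrees=True)
    print('row',np.r_[d,w].round(2)); return np.r_[d,w]
E
python3 -c "
from h import *
go(513.5,-156,170,20)"
```

```text
row [ 4.668e+01 -3.349e+01  6.110e+00 -7.000e-02 -1.000e-02 -7.350e+00]
```

Call:
play_rows --motion '[[[8,-5.7,0,0,0,-2],[11.5,-8.2,0,0,0,-4],[15,-10.7,0,0,0,-6],[18.5,-13.3,0,0,0,-7.3],[22,-15.8,0,0,0,-7.3]]]' --jaw 1

```text
time: 0.7
tool_pos: [298.5, -397.0, 231.2]
tcp_rot: [180.0, -0.0, 20.0]
ft_force: [0.8, -0.1, 0.1]
finger_gap: 85.5
grip_force: 0.0
```

Call:
play_rows --motion '[[[3.5,-2.2,0,0,0,0],[7,-4.4,0,0,0,0],[10.5,-6.6,0,0,0,0],[14,-8.8,0,0,0,0],[16,-10,0,0,0,0]]]'

```text
time: 1.2
tool_pos: [415.2, -247.6, 231.3]
tcp_rot: [-180.0, -0.0, 20.1]
ft_force: [0.3, 0.0, -0.2]
finger_gap: 85.1
grip_force: 0.0
```

```bash
python3 -c "
from h import *
go(513.5,-156,170,20)"
```

```text
row [12.37 -5.23  6.14 -0.02 -0.04  0.06]
```

Call:
play_rows --motion '[[[4,-1.7,1,0,0,0],[8,-3.4,2.5,0,0,0],[11,-4.7,4.5,0,0,0],[12.4,-5.2,6.1,0,0,0],[12.4,-5.2,6.1,0,0,0]]]'

```text
time: 1.7
tool_pos: [512.1, -156.5, 167.1]
tcp_rot: [-179.8, 0.2, 20.1]
ft_force: [-1.1, -0.4, -0.6]
finger_gap: 85.3
grip_force: 0.0
```

Run:
```python
from h import *
a=snap('side')
go(513.5,-156,56,20)
c=lambda s,x,y:cv2.resize(s['pixels'][y:y+150,x:x+200],(800,600),interpolation=cv2.INTER_CUBIC)
cv2.imwrite('pics/s2.png',cv2.cvtColor(np.clip(c(a,225,180)*1.5,0,255).astype('uint8'),cv2.COLOR_RGB2BGR))
```

```text
row [ 0.23 -0.09 11.27 -0.13  0.15  0.07]
```

View pics/s2.png

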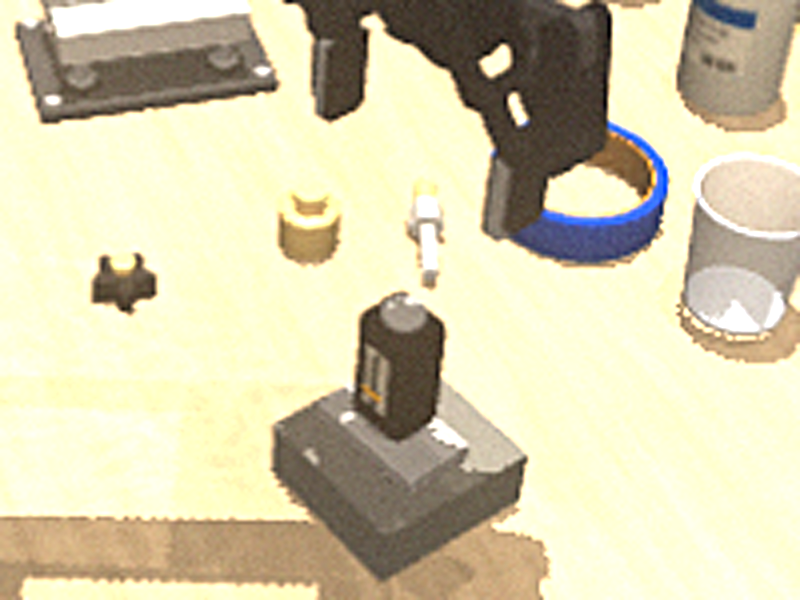

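The open fingers straddle the gauge's line: pads at crop (340,80) and (515,190), gauge cap at (405,310). I'll go straight down.

Call:
play_rows --motion '[[[0.1,0,3,0,0,0],[0.1,0,6,0,0,0],[0.1,0,9,0,0,0],[0.1,0,11,0,0,0],[0.1,0,11.4,0,0,0]]]'

```text
time: 2.25
tool_pos: [511.6, -159.0, 54.5]
tcp_rot: [-179.9, 0.2, 19.9]
ft_force: [0.1, 1.4, -0.2]
finger_gap: 85.4
grip_force: 0.0
```

Call:
play_rows --motion '[[[0,0,0,0,0,0],[0,0,0,0,0,0],[0,0,0,0,0,0],[0,0,0,0,0,0],[0,0,0,0,0,0]]]' --jaw 0.2 --squeeze 40

```text
time: 2.75
tool_pos: [514.7, -158.9, 57.9]
tcp_rot: [179.9, -0.1, 20.0]
ft_force: [-1.1, 0.1, 6.7]
finger_gap: 29.8
grip_force: 41.0
```

```bash
python3 -c "
from h import *
s=sensors.sense();print(s['tool_pos'],s['tcp_rot'],s['ft_force'],s['grip_force'],s['finger_gap'])"
```

```text
[ 514.71900138 -158.87547899   57.91616805] [ 1.79915750e+02 -1.07317919e-01  1.99548054e+01] [-1.09332047  0.05255468  6.70713598] 40.95824182033539 29.778668224113645
```

Call:
play_rows --motion '[[[0,0,0,0,0,0],[0,0,0,0,0,0],[0,0,0,0,0,0]]]' --squeeze 60

```text
time: 3.05
tool_pos: [514.7, -158.9, 58.0]
tcp_rot: [179.9, -0.1, 20.0]
ft_force: [-1.5, 1.1, 7.5]
finger_gap: 29.6
grip_force: 59.4
```

Call:
play_rows --motion '[[[0,0,-1,0,0,0],[0,0,-3,0,0,0],[0,0,-5,0,0,0],[0,0,-7,0,0,0],[0,0,-7,0,0,0]]]'

```text
time: 3.55
tool_pos: [515.7, -159.4, 130.0]
tcp_rot: [179.8, -0.2, 20.0]
ft_force: [1.5, -0.8, -2.0]
finger_gap: 29.4
grip_force: 59.8
```

Run:
```python
from h import *
go(508.3,190,128,-5.2)
a=snap('side');b=snap('top')
c=lambda s,x,y:cv2.resize(s['pixels'][y:y+150,x:x+100],(400,600),interpolation=cv2.INTER_CUBIC)
m=np.hstack([c(a,275,180),c(b,310,130)])
cv2.imwrite('pics/s3.png',cv2.cvtColor(np.clip(m*1.5,0,255).astype('uint8'),cv2.COLOR_RGB2BGR))
```

```text
row [ 11.23 -33.09   0.11   0.17  -0.28  25.16]
```

View pics/s3.png

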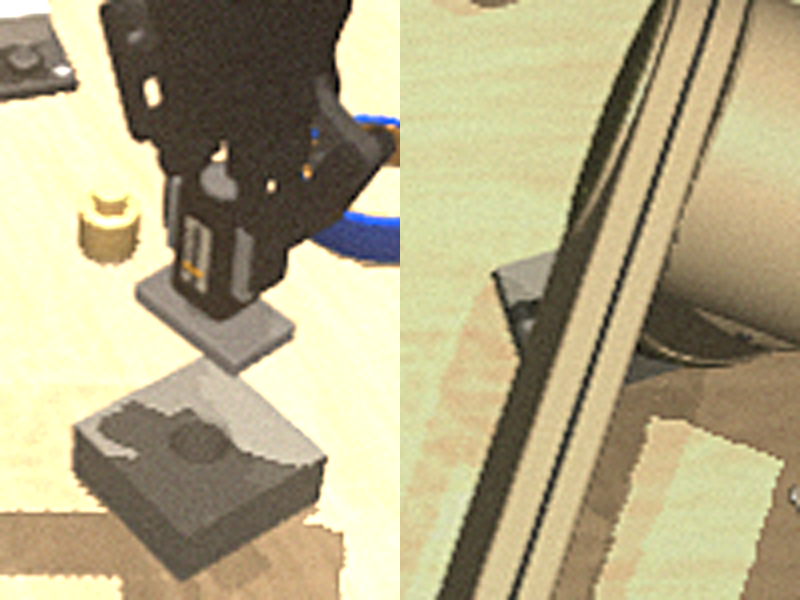

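The gauge hangs upright in the fingers with its foot level (crop (215,310)), and the stand hole shows at crop (200,440). Now I'll carry it across.

Call:
play_rows --motion '[[[0.9,-2.6,-0.5,0,0,2],[1.8,-5.3,-0.5,0,0,5],[2.9,-8.6,-0.5,0,0,9],[4.1,-12,-0.5,0,0,14],[5.3,-15.5,-0.5,0,0,19]]]'

```text
time: 4.15
tool_pos: [509.2, 6.5, 129.4]
tcp_rot: [-180.0, 0.2, 0.7]
ft_force: [0.6, 0.5, -2.6]
finger_gap: 29.5
grip_force: 60.1
```

```bash
python3 -c "
from h import *
go(508.3,190,130,-5.2)"
```

```text
row [ 1.400e-01 -1.835e+01 -5.000e-02 -1.000e-02  1.600e-01  5.910e+00]
```

Call:
play_rows --motion '[[[0.1,-4,0,0,0,2],[0.1,-8,0,0,0,4],[0.1,-12,0,0,0,6.1],[0.1,-15.5,0,0,0,6.1],[0.1,-17.5,0,0,0,6.1]]]'

```text
time: 4.65
tool_pos: [507.1, 182.6, 129.3]
tcp_rot: [180.0, 0.2, -5.0]
ft_force: [0.3, -0.9, -2.1]
finger_gap: 29.3
grip_force: 60.2
```

Call:
play_rows --motion '[[[0,-0.8,0,0,0,0],[0,-0.8,0.7,0,0,0],[0,-0.8,1,0,0,0],[0,-0.8,1,0,0,0]]]'

```text
time: 5.05
tool_pos: [508.6, 186.8, 119.7]
tcp_rot: [179.9, 0.1, -5.2]
ft_force: [0.4, -0.8, -2.3]
finger_gap: 28.9
grip_force: 60.2
```

Run:
```python
from h import *
go(508.3,190,115,-5.2)
a=snap('side');b=snap('top')
c=lambda s,x,y:cv2.resize(s['pixels'][y:y+150,x:x+100],(400,600),interpolation=cv2.INTER_CUBIC)
m=np.hstack([c(a,212,100),c(b,150,130)])
cv2.imwrite('pics/s4.png',cv2.cvtColor(np.clip(m*1.5,0,255).astype('uint8'),cv2.COLOR_RGB2BGR))
print(sensors.sense()['tool_pos'],sensors.sense()['ft_force'])
print('hole',onz(a,325,290,30))
```

```text
row [-0.06 -0.32  0.47  0.07  0.14 -0.02]
[509.32234317 187.0758845  120.88250863] [ 0.1693693  -0.49804156 -3.28444128]
hole [ 514.33859245 -160.06343367   30.        ]
```

View pics/s4.png

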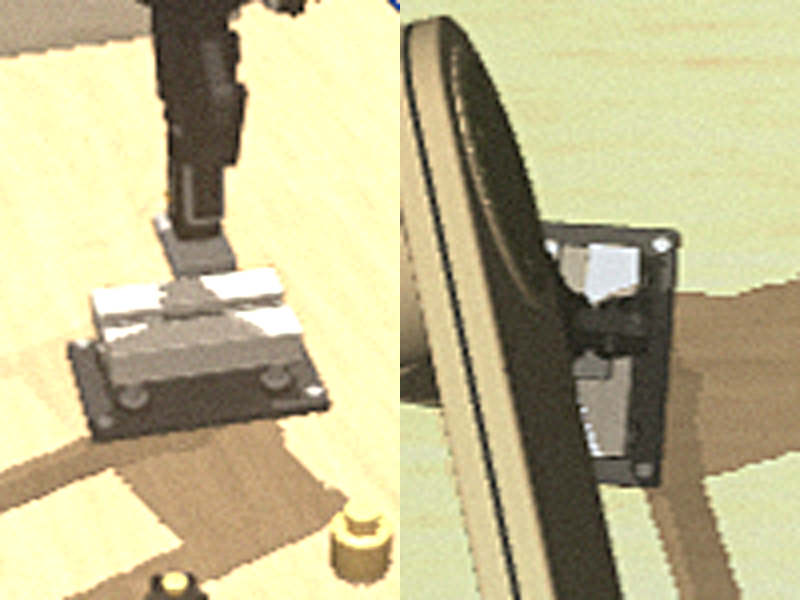

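Run:
```python
from h import *
a=snap('side');b=snap('top')
px=lambda o,x,y:(o[0]+(x+.5)/4-.5,o[1]+(y+.5)/4-.5)
for z in(46,50):
  print(z,onz(b,*px((150,180),167.5,148),z),np.mean([onz(a,*px((212,152),*p),z) for p in[(281,62),(302,125),(107,147),(92,82)]],0))
print(np.mean([onz(a,*px((212,100),*p),8) for p in[(70,345),(328,405),(97,440)]],0), np.mean([onz(a,*px((212,100),*p),8) for p in[(70,342),(328,403)]],0))
go(508.3,189.5,115,-5.3)
```

```text
46 [507.99247317 189.63328934  46.        ] [508.62951272 194.40346509  46.        ]
50 [507.69823317 188.87170154  50.        ] [506.84077024 188.50148124  50.        ]
[481.47751372 171.20917671   8.        ] [506.00383572 188.10117135   8.        ]
row [-0.16 -0.19  0.65 -0.   -0.02  0.08]
```

Call:
play_rows --motion '[[[-0.1,-0.2,0.6,0,0,0],[-0.1,-0.2,1.3,0,0,0],[-0.1,-0.2,2,0,0,0],[-0.1,-0.2,2.4,0,0,0],[-0.1,-0.2,2.4,0,0,0]]]'

```text
time: 5.75
tool_pos: [507.7, 190.1, 96.0]
tcp_rot: [180.0, 0.1, -5.1]
ft_force: [0.1, -0.0, -3.0]
finger_gap: 29.2
grip_force: 60.2
```

Call:
play_rows --motion '[[[0,0,0,0,0,0],[0,0,0,0,0,0]]]'

```text
time: 5.95
tool_pos: [508.9, 190.4, 97.6]
tcp_rot: [-180.0, -0.0, -5.1]
ft_force: [-0.4, -0.6, -2.3]
finger_gap: 29.6
grip_force: 60.2
```

Run:
```python
from h import *
go(508,189.3,95,-5.3)
a=snap('side')
s=sensors.sense();print(s['tool_pos'],s['ft_force'],s['wrist_torque'])
m=cv2.resize(a['pixels'][130:205,212:312],(800,600),interpolation=cv2.INTER_CUBIC)
cv2.imwrite('pics/s5.png',cv2.cvtColor(np.clip(m*1.5,0,255).astype('uint8'),cv2.COLOR_RGB2BGR))
```

```text
row [-0.08  0.11  0.26 -0.01 -0.03  0.15]
[508.90700378 190.326407    97.68596188] [ 0.48138033  0.4044817  -2.20667378] [ 0.04262295 -0.0151069  -0.00375901]
```

View pics/s5.png

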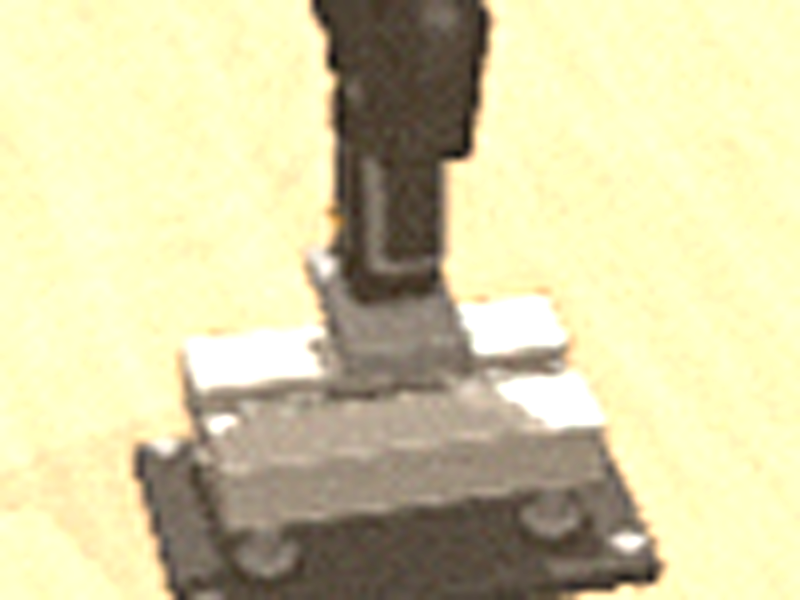

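The foot is above the rail, centred over the channel ((400,350) in the crop), with the near and far rail tops either side. I'll ease it down, watching the force.

Call:
play_rows --motion '[[[-0.1,0.1,0.3,0,0,0],[-0.1,0.1,0.5,0,0,0],[-0.1,0.1,0.7,0,0,0],[-0.1,0.1,0.9,0,0,0],[-0.1,0.1,0.9,0,0,0]]]'

```text
time: 6.5
tool_pos: [507.2, 189.3, 87.8]
tcp_rot: [180.0, 0.0, -5.1]
ft_force: [0.1, 0.2, -3.8]
finger_gap: 29.6
grip_force: 60.2
```

Call:
play_rows --motion '[[[0,0,0.1,0,0,0],[0,0,0.2,0,0,0],[0,0,0.3,0,0,0],[0,0,0.3,0,0,0]]]'

```text
time: 6.9
tool_pos: [507.4, 189.3, 85.1]
tcp_rot: [180.0, 0.0, -5.2]
ft_force: [-0.9, -0.5, -2.7]
finger_gap: 29.4
grip_force: 60.2
```

Call:
play_rows --motion '[[[0,0,0.1,0,0,0],[0,0,0.2,0,0,0],[0,0,0.2,0,0,0],[0,0,0.2,0,0,0]]]'

```text
time: 7.3
tool_pos: [507.6, 189.4, 83.5]
tcp_rot: [-180.0, -0.0, -5.1]
ft_force: [-0.6, 0.2, -0.4]
finger_gap: 29.3
grip_force: 60.3
```

Call:
play_rows --motion '[[[0,0,0.1,0,0,0],[0,0,0.2,0,0,0],[0,0,0.2,0,0,0],[0,0,0.2,0,0,0]]]'

```text
time: 7.7
tool_pos: [507.6, 189.4, 81.3]
tcp_rot: [-180.0, -0.0, -5.2]
ft_force: [-0.2, 0.7, -0.3]
finger_gap: 29.1
grip_force: 60.4
```

Call:
play_rows --motion '[[[0,0,0.1,0,0,0],[0,0,0.1,0,0,0],[0,0,0.1,0,0,0]]]'

```text
time: 8.0
tool_pos: [507.6, 189.4, 80.3]
tcp_rot: [-180.0, -0.0, -5.1]
ft_force: [-0.6, 0.3, 0.3]
finger_gap: 29.0
grip_force: 60.4
```

Call:
play_rows --motion '[[[0,0,0.1,0,0,0],[0,0,0.1,0,0,0],[0,0,0.1,0,0,0]]]'

```text
time: 8.3
tool_pos: [507.6, 189.4, 79.3]
tcp_rot: [-180.0, -0.0, -5.1]
ft_force: [0.0, -0.2, 0.0]
finger_gap: 29.1
grip_force: 60.4
```

Call:
play_rows --motion '[[[0,0,0.1,0,0,0],[0,0,0.1,0,0,0],[0,0,0.1,0,0,0]]]'

```text
time: 8.6
tool_pos: [507.6, 189.4, 78.3]
tcp_rot: [-180.0, -0.0, -5.1]
ft_force: [0.1, -0.2, -0.6]
finger_gap: 29.2
grip_force: 60.4
```

Call:
play_rows --motion '[[[0,0,0.1,0,0,0],[0,0,0.1,0,0,0],[0,0,0.1,0,0,0]]]'

```text
time: 8.9
tool_pos: [507.7, 189.4, 77.8]
tcp_rot: [-180.0, -0.0, -5.1]
ft_force: [-2.5, -0.3, 4.6]
finger_gap: 29.4
grip_force: 61.4
```

Call:
play_rows --motion '[[[0,0,0.06,0,0,0],[0,0,0.06,0,0,0],[0,0,0.06,0,0,0]]]'

```text
time: 9.2
tool_pos: [507.7, 189.4, 77.6]
tcp_rot: [-180.0, -0.0, -5.1]
ft_force: [-3.7, -1.1, 8.0]
finger_gap: 29.2
grip_force: 61.9
```

Foot contact: the rail force is about 8 N measured plus 2.5 N gauge weight, so roughly 10.5 N. Holding.

Call:
play_rows --motion '[[[0,0,0,0,0,0],[0,0,0,0,0,0],[0,0,0,0,0,0],[0,0,0,0,0,0],[0,0,0,0,0,0]]]'

```text
time: 9.7
tool_pos: [507.7, 189.4, 77.6]
tcp_rot: [-180.0, -0.0, -5.1]
ft_force: [-4.8, -0.6, 9.3]
finger_gap: 29.3
grip_force: 61.9
```

Call:
play_rows --motion '[[[0,0,0,0,0,0],[0,0,0,0,0,0],[0,0,0,0,0,0],[0,0,0,0,0,0],[0,0,0,0,0,0]]]'

```text
time: 10.2
tool_pos: [507.7, 189.4, 77.6]
tcp_rot: [-180.0, -0.0, -5.1]
ft_force: [-3.4, -0.7, 8.9]
finger_gap: 29.3
grip_force: 61.9
```

Run:
```python
from h import *
a=snap('side')
s=sensors.sense();print(s['tool_pos'],s['ft_force'],s['wrist_torque'])
m=cv2.resize(a['pixels'][130:205,212:312],(800,600),interpolation=cv2.INTER_CUBIC)
cv2.imwrite('pics/s6.png',cv2.cvtColor(np.clip(m*1.5,0,255).astype('uint8'),cv2.COLOR_RGB2BGR))
```

```text
[507.73453807 189.40200694  77.61232029] [-2.90014669 -0.64714776  8.36055849] [-0.30406313  0.64300326 -0.03616802]
```

View pics/s6.png

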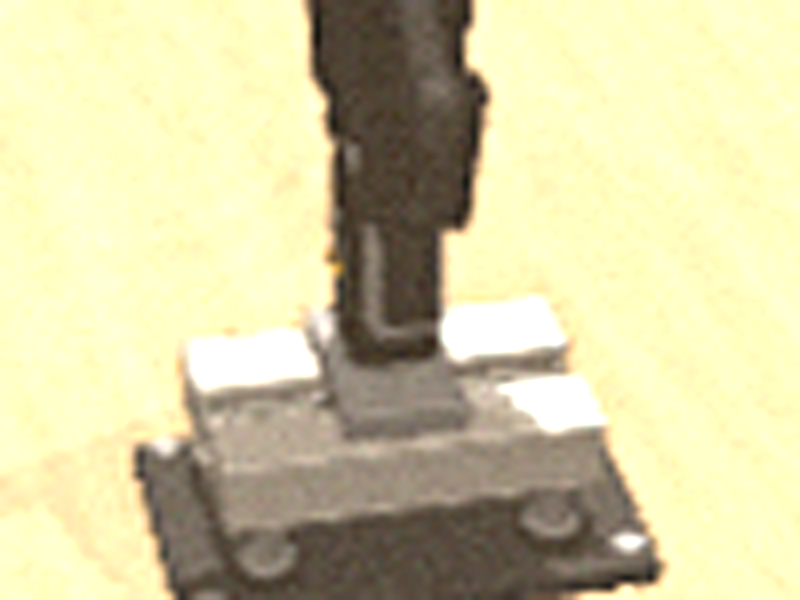

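The foot sits flat across the channel at about crop (400,400), near the middle of the rail's length. I'll hold it a little longer, then lift.

Call:
play_rows --motion '[[[0,0,0,0,0,0],[0,0,0,0,0,0],[0,0,0,0,0,0],[0,0,0,0,0,0],[0,0,0,0,0,0]]]'

```text
time: 10.75
tool_pos: [507.7, 189.4, 77.6]
tcp_rot: [-180.0, -0.0, -5.1]
ft_force: [-3.8, -1.2, 9.3]
finger_gap: 29.2
grip_force: 61.9
```

Call:
play_rows --motion '[[[0,0,0,0,0,0],[0,0,0,0,0,0],[0,0,0,0,0,0],[0,0,0,0,0,0],[0,0,0,0,0,0]]]'

```text
time: 11.25
tool_pos: [507.7, 189.4, 77.6]
tcp_rot: [-180.0, -0.0, -5.1]
ft_force: [-4.2, -0.5, 9.6]
finger_gap: 29.8
grip_force: 61.9
```

Call:
play_rows --motion '[[[0,0,-0.3,0,0,0],[0,0,-0.8,0,0,0],[0,0,-1.8,0,0,0],[0,0,-3.5,0,0,0],[0,0,-5.2,0,0,0]]]'

```text
time: 11.75
tool_pos: [506.8, 189.1, 129.0]
tcp_rot: [180.0, 0.1, -5.2]
ft_force: [0.6, 0.6, -2.7]
finger_gap: 29.2
grip_force: 60.3
```

```bash
python3 -c "
from h import *
go(514.5,-158.5,128,19.8)"
```

```text
row [ 3.880e+00  3.455e+01  1.100e-01  1.000e-02  1.000e-01 -2.495e+01]
```

Call:
play_rows --motion '[[[0.2,2.5,0,0,0,-2],[0.6,5.5,0,0,0,-5],[1,9,0,0,0,-10],[1.4,12.5,0,0,0,-15],[1.8,16,0,0,0,-20]]]'

```text
time: 12.25
tool_pos: [510.6, 27.1, 129.0]
tcp_rot: [-180.0, 0.0, 15.1]
ft_force: [0.1, -0.2, -2.6]
finger_gap: 29.5
grip_force: 60.3
```

```bash
python3 -c "
from h import *
go(514.6,-158.8,128,19.9)"
```

```text
row [-4.460e+00  1.806e+01  1.000e-01 -1.000e-02  2.000e-02 -4.820e+00]
```

Call:
play_rows --motion '[[[-0.9,3.7,0,0,0,-2],[-1.9,7.5,0,0,0,-4.9],[-2.7,11,0,0,0,-4.9],[-3.4,14,0,0,0,-4.9],[-4,16.2,0,0,0,-4.9]]]'

```text
time: 12.75
tool_pos: [513.5, -140.5, 129.0]
tcp_rot: [180.0, 0.0, 19.7]
ft_force: [0.1, -0.5, -2.5]
finger_gap: 29.6
grip_force: 60.3
```

Call:
play_rows --motion '[[[-0.3,1.2,0,0,0,0],[-0.4,1.7,0,0,0,0],[-0.4,1.7,0,0,0,0],[-0.4,1.7,0,0,0,0],[-0.4,1.7,0,0,0,0]]]'

```text
time: 13.25
tool_pos: [516.0, -154.7, 128.6]
tcp_rot: [-180.0, 0.0, 19.8]
ft_force: [-0.6, 0.7, -2.2]
finger_gap: 29.2
grip_force: 60.3
```

```bash
python3 -c "
from h import *
go(514.6,-158.8,76,19.9);print(sensors.sense()['tool_pos'])"
```

```text
row [-0.27  0.34  5.26 -0.03  0.   -0.08]
[ 515.9563843  -154.68769554  128.62793867]
```

Call:
play_rows --motion '[[[-0.25,0.35,0.6,0,0,0],[-0.25,0.35,1.4,0,0,0],[-0.25,0.35,2.2,0,0,0],[-0.25,0.35,2.7,0,0,0],[-0.25,0.35,2.7,0,0,0]]]'

```text
time: 13.75
tool_pos: [513.8, -159.5, 100.1]
tcp_rot: [-179.9, 0.1, 19.8]
ft_force: [-0.4, -0.8, -2.8]
finger_gap: 29.2
grip_force: 60.3
```

Call:
play_rows --motion '[[[0,0,0,0,0,0],[0,0,0,0,0,0],[0,0,0,0,0,0]]]'

```text
time: 14.05
tool_pos: [515.1, -160.1, 102.2]
tcp_rot: [180.0, -0.0, 19.7]
ft_force: [-0.9, 0.1, -2.0]
finger_gap: 29.2
grip_force: 60.3
```

Run:
```python
from h import *
go(514.6,-158.8,58,19.9)
a=snap('side');print(sensors.sense()['tool_pos'])
m=cv2.resize(a['pixels'][220:332,250:400],(800,600),interpolation=cv2.INTER_CUBIC)
cv2.imwrite('pics/s7.png',cv2.cvtColor(np.clip(m*1.5,0,255).astype('uint8'),cv2.COLOR_RGB2BGR))
```

```text
row [-0.   -0.14  4.42  0.03 -0.03 -0.15]
[ 515.04916203 -160.07924839  102.13568477]
```

View pics/s7.png

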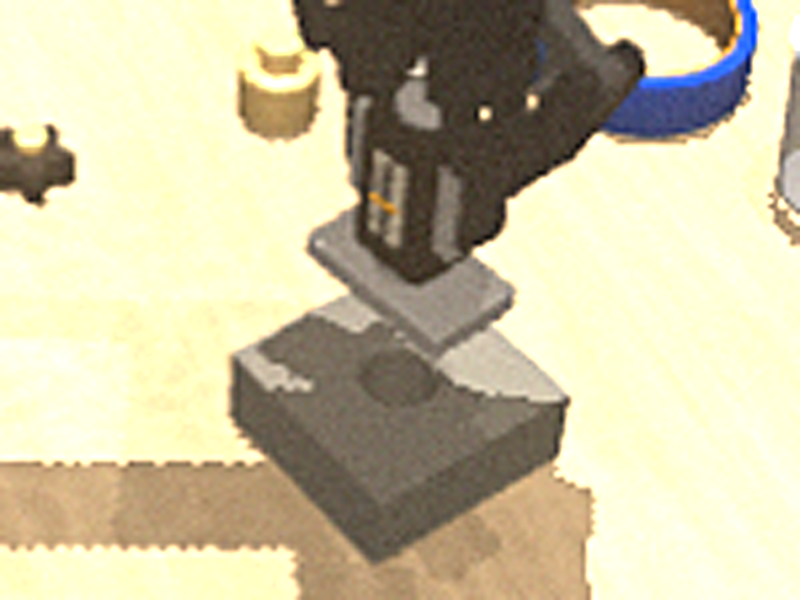

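The brass pointer now sits mid-scale at crop (382,203), so the reading is taken, and the gauge hangs above the hole at (398,378). Going down gently.

Call:
play_rows --motion '[[[0,-0.1,0.8,0,0,0],[0,-0.1,1.6,0,0,0],[0,-0.1,2.4,0,0,0],[0,-0.1,3,0,0,0],[0,-0.1,3.3,0,0,0]]]'

```text
time: 14.6
tool_pos: [513.7, -158.7, 67.3]
tcp_rot: [-179.9, 0.1, 19.8]
ft_force: [-0.2, -0.0, -2.0]
finger_gap: 29.3
grip_force: 60.3
```

Call:
play_rows --motion '[[[0,0,0.2,0,0,0],[0,0,0.4,0,0,0],[0,0,0.6,0,0,0],[0,0,0.7,0,0,0],[0,0,0.7,0,0,0]]]'

```text
time: 15.1
tool_pos: [514.4, -159.0, 61.7]
tcp_rot: [180.0, -0.0, 19.7]
ft_force: [-0.2, -0.7, -3.2]
finger_gap: 29.2
grip_force: 60.3
```

Call:
play_rows --motion '[[[0,0,0.1,0,0,0],[0,0,0.2,0,0,0],[0,0,0.3,0,0,0],[0,0,0.3,0,0,0]]]'

```text
time: 15.5
tool_pos: [514.3, -159.0, 58.5]
tcp_rot: [-180.0, 0.0, 19.7]
ft_force: [-0.6, 0.9, -3.2]
finger_gap: 29.3
grip_force: 60.3
```

Call:
play_rows --motion '[[[0,0,0.05,0,0,0],[0,0,0.05,0,0,0],[0,0,0.05,0,0,0]]]'

```text
time: 15.8
tool_pos: [514.4, -159.0, 58.2]
tcp_rot: [180.0, -0.0, 19.8]
ft_force: [-0.9, 0.0, -2.3]
finger_gap: 29.1
grip_force: 60.3
```

Call:
play_rows --motion '[[[0,0,0.05,0,0,0],[0,0,0.05,0,0,0],[0,0,0.05,0,0,0]]]'

```text
time: 16.1
tool_pos: [514.5, -159.0, 58.0]
tcp_rot: [180.0, -0.0, 19.8]
ft_force: [-2.4, 0.7, 1.1]
finger_gap: 29.5
grip_force: 60.7
```

Call:
play_rows --motion '[[[0,0,0.03,0,0,0],[0,0,0.03,0,0,0],[0,0,0.03,0,0,0]]]'

```text
time: 16.4
tool_pos: [514.5, -159.0, 58.0]
tcp_rot: [180.0, -0.0, 19.8]
ft_force: [-3.2, 1.7, 5.6]
finger_gap: 29.7
grip_force: 61.3
```

Call:
play_rows --motion '[[[0,0,0,0,0,0],[0,0,0,0,0,0],[0,0,0,0,0,0]]]' --jaw 0.45 --squeeze 20

```text
time: 16.7
tool_pos: [514.6, -159.1, 57.4]
tcp_rot: [180.0, -0.0, 19.8]
ft_force: [0.3, -0.1, -0.3]
finger_gap: 38.5
grip_force: 0.0
```

Call:
play_rows --motion '[[[0,0,0,0,0,0],[0,0,0,0,0,0],[0,0,0,0,0,0],[0,0,0,0,0,0],[0,0,0,0,0,0]]]' --jaw 0.8

```text
time: 17.2
tool_pos: [514.4, -159.0, 57.4]
tcp_rot: [-180.0, 0.0, 19.8]
ft_force: [0.1, 0.8, -1.1]
finger_gap: 68.2
grip_force: 0.0
```

Call:
play_rows --motion '[[[0,0,-1,0,0,0],[0,0,-4,0,0,0],[0,0,-7,0,0,0],[0,0,-10,0,0,0],[0,0,-13,0,0,0]]]'

```text
time: 17.7
tool_pos: [514.4, -159.0, 189.5]
tcp_rot: [180.0, -0.0, 19.8]
ft_force: [0.4, 0.8, 0.3]
finger_gap: 68.3
grip_force: 0.0
```

Call:
play_rows --motion '[[[0,0,0,0,0,0],[0,0,0,0,0,0],[0,0,0,0,0,0],[0,0,0,0,0,0],[0,0,0,0,0,0]]]'

```text
time: 18.2
tool_pos: [513.7, -158.7, 186.2]
tcp_rot: [-179.9, 0.1, 19.8]
ft_force: [-0.7, -0.5, -0.1]
finger_gap: 68.6
grip_force: 0.0
```

Run:
```python
from h import *
a=snap('side');print(sensors.sense()['tool_pos'])
m=cv2.resize(a['pixels'][220:332,250:400],(800,600),interpolation=cv2.INTER_CUBIC)
cv2.imwrite('pics/s8.png',cv2.cvtColor(np.clip(m*1.5,0,255).astype('uint8'),cv2.COLOR_RGB2BGR))
```

```text
[ 513.87693376 -158.78652038  186.3762739 ]
```

View pics/s8.png

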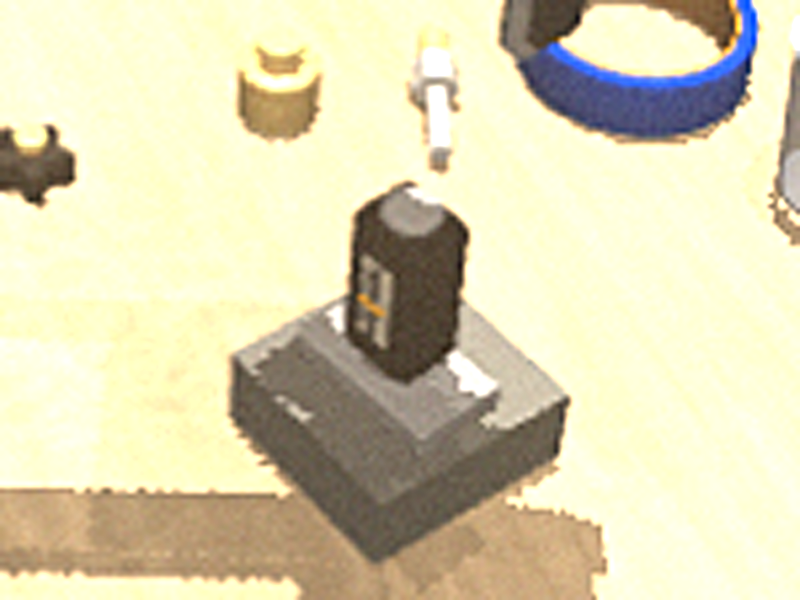

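The gauge stands upright and flat on the stand (foot at crop (400,400)), the pointer is still mid-scale at (370,305), and the fingers are clear.

```bash
python3 -c "
from h import *
print(job.hand_in())"
```

```text
the job is handed in; nothing more can be done
None
```

The gauge took its reading on the rail at about 11 N for roughly 2 s and is back upright on its stand with the pointer still showing it. The job is handed in; no verdict came back.

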